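# Switch off the sieve shaker and take the slack clamp dog out of its T-slot

## Task

The sieve shaker has finished its run: first turn its selector back to off (the large white dot) without going on to the orange pulse dot. Then slide the slack clamp dog with the orange wing away from the sieve along the T-slot to the slot's open end, lift it out there and stand it upright in the grey parts tray. Leave the sieve where it lies on the deck and do not disturb the other things on the bench.

Things in the scene. Friction and masses are not known exactly. Their poses are not given: they have to be found in the camera images.
- selector (a joint): Angle (rad) of the shaker's black bar-handled selector, growing clockwise seen square to its panel. Clicks every 0.524 (30 deg): 0 = off (large white dot); 0.524, 1.047, 1.571 = speeds 1, 2, 3 (green dots, growing); -0.524 = pulse (orange dot). Starts at speed 1, 2 or 3. A spring detent, about 0.07 N m, draws it into the nearest click when let go. Stops at -0.56 and 1.60.
- selector_grip (a point): Point on the selector's axis 22 mm out from its panel. z: out of the panel along the axis, leaning 30 deg from vertical towards the robot; x: along the bar to its pointer end (white line); y: across the bar. The frame turns with the selector, about -z as the angle grows. Bar 42 mm long, 12 mm wide, 4 to 33 mm out from the panel; below it a round skirt 43 mm across, 4 mm thick.
- shaker: Fixed white sieve shaker; origin on the bench under its middle, z up, y along the T-slot, -x to the front. Front panel slopes 30 deg from level, facing up and to the front. Over it on springs an aluminium deck, top 140 mm over the bench, 120 to 140 mm high, from x -94 to 73 mm, y -150 to 156 mm; its front edge is about 30 mm behind selector_grip.
- slot_open (a point): Where the dog's middle must be to lift out: in the loading bay at the slot's -y end, on the deck's top face. z up, y along the slot, x across. Slot 16 mm wide between lips 5 mm thick, over a channel 31 mm wide, 14.5 mm deep from the deck's top. In the bay the lips are cut away (31 mm wide); they begin 26 mm to +y of this point; the slot's open end is 20 mm to -y.
- dog_grip (a point): Grip point on the slack clamp dog's orange wing (14 mm wide in x, 34 mm long in y, 28 mm high, from 15.5 mm below to 12.5 mm above this point). z up, x across the slot, y along it, +y to the rubber nose, within 2 mm of the sieve at the start. Dark steel body under it, 44 x 46 mm, 12 mm high, riding on the deck, its top 21.5 mm below this point; the nose ends 29 mm to +y.
- dog: The same dog; origin under its T-foot, 46 mm below dog_grip, same axes. Foot 26 mm wide (x), 36 mm long (y), 5.5 mm thick; neck 12 mm wide; body underside 12.5 mm above the origin. Play in the slot about 2 mm a side, 2 mm up. About 0.14 kg; nothing but friction holds it. It stands by itself on its foot.
- tray_in (a point): Centre of the inner floor of the grey parts tray, 4 mm over the bench; inside 108 mm (x) by 148 mm (y), walls 20 mm high over the bench and 4 mm thick. z up. Fixed, empty.
- sieve_mid (a point): Middle of the brass sieve lying over the slot on the deck, 68 mm across, 23 mm high, loose. A second dog with a black wing, screwed tight, stands on its other side and stays.
- moisture_tin_1: Loose bystander: white metal tin, 58 mm across, 27 mm high; origin under its centre.
- moisture_tin_2: Loose bystander: white metal tin, 58 mm across, 27 mm high; origin under its centre.
- vial_1: Loose bystander: clear sample vial with white cap, standing, 30 mm across, 64 mm high; origin under its centre.
- vial_2: Loose bystander: clear sample vial with white cap, standing, 30 mm across, 64 mm high; origin under its centre.
- brush: Loose bystander: flat brush with wooden handle lying down, 40 x 193 x 14 mm (long in y); origin under its centre.
- scoop: Loose bystander: lime plastic scoop lying down, 44 x 119 x 20 mm (long in y); origin under its centre.
Mind the look-alikes: they are no part of the job. What is shaped like the dog but blue or purple is not meant.

How it is judged:
On the way, in this order (a step that is already met when the one before it is completed fails the run):
1. the selector has been turned back to off (within 0.15 rad) (value of joint selector between -0.15 and 0.15 rad), for 0.3 s.
2. the orange dog has come out of the slot: its body is at least 25 mm above the deck (z of dog_grip in the frame of slot_open above 0.0585 m), for 0.1 s.
At the end, for the whole second after the job is handed in: Selector at off within 0.15 rad; the orange dog stands upright (within 0.15 rad) on its foot on the floor of the grey tray, inside its walls, let go and at rest; the sieve is within 20 mm of where it lay (all of step 1 and x of dog_grip in the frame of tray_in between -0.048 and 0.048 m and y of dog_grip in the frame of tray_in between -0.068 and 0.068 m and z of dog_grip in the frame of tray_in between 0.04 and 0.052 m and angle between dog_grip's own z axis and vertical below 0.15 rad and distance of sieve_mid from where it was at the start of the episode below 0.02 m); the robot touches nothing.
It fails at once if the selector is turned more than 0.35 rad past off towards pulse (value of joint selector below -0.35 rad).
It fails at once if the orange dog is shifted more than 20 mm while the selector is not at off (over 0.26 rad away) (distance of dog_grip from where it was at the start of the episode above 0.02 m and (value of joint selector above 0.26 rad or value of joint selector below -0.26 rad)).
It fails at once if the sieve is shifted more than 25 mm (distance of sieve_mid from where it was at the start of the episode above 0.025 m).
It fails at once if another thing on the bench is shifted more than 30 mm (distance of any of moisture_tin_1, moisture_tin_2, vial_1, vial_2, brush, scoop from where it was at the start of the episode above 0.03 m).
It also fails if it takes over 64 s, if anything falls off the work surface, if the arm or the gripper's body presses on something with over 40 N, if the wrist force passes 120 N, or if a joint passes its speed limit or range.

## Robot

A 6-joint arm with a two-finger parallel gripper is mounted at the origin on the work surface; the furniture and walls round the work are solid. World frame = base frame: x ahead of the robot, y to its left, z up, the work surface at z = 0. Lengths are in m, angles in rad, forces in N, time in s.
With the tool pointing down it reaches from about 0.325 to 0.9 m from the base axis. Payload 3.5 kg.
Tool frame: the origin (TCP) lies between the finger pads; the fingertips stand 22 mm ahead of it and the grasp point (between the pads) lies 3 mm ahead of it; z points along the fingers, y is the line along which they close (so a half turn about z gives the same grasp; the last joint's range is limited). The gripper opens to 85 mm and grips with 20 to 120 N. Pads are 22 mm wide; open, the fingers measure 114 mm over their backs; the gripper's body (76 mm by 85 mm) begins 54 mm behind the grasp point. The pads swing forward as they close: fully open they stand 13 mm farther back than shut.
Start: joints at [1.069, 0.276, -0.026, 1.268, 0, 1.467], TCP at [0.243, 0.576, 0.253] pointing down, gripper open.
Joint ranges: [-3.12, 3.12], [-0.85, 1.88], [-1.08, 1.24], [-1.95, 2.15], [-1.57, 1.53], [-3.14, 3.14]. Speed limits (rad/s): [2.57, 2.57, 3.14, 3.14, 3.14, 3.14].

## Interface

Orientations are given as a unit quaternion [w, x, y, z].
In Python, from station import manip gives the robot as it stands.
- The arm moves only by the tool step_arm, never from a script. Its argument "moves" is a list of rows, each an object of numbers: "x", "y", "z": the shift along the tool's x, y, z in m; "roll": the turn about the tool's z in rad; "hand": the finger opening in m, from 0 to 0.0854. In form: [{"x": .., "y": .., "z": .., "roll": .., "hand": ..}, ...]. A call has 1 to 8 rows; each row is the pose to reach, as a shift and turn from the pose commanded when the call began, along the tool's axes at that moment; what a row does not reach only later rows make up. A row lasts 1/8 s, in which the tool goes at most 62.5 mm and 10.7 degrees, less where a joint would pass 70% of its speed; a pose out of reach is approached as far as the arm can. A call with a gripper value outside its range is refused whole. The fingers move at their own pace and stop on an object; the grip force is fixed at half the most. Time passes only in rows, so rows that repeat a pose let the fingers close. It gives the time, the measured TCP pose, the force, the opening and the grip force at its end, in the units of the state.
- manip.state(): the state, without advancing time (a new reading comes with each control period).
- manip.camera(name): name is "scene" or "side" or "wrist"; returns a dict with "pixels" (480x640x3 uint8, red, green, blue), "intrinsics" (3x3 intrinsics, pixels), "position" and "attitude" of the camera in the world. Camera axes: x right, y down, z forward; pixel columns grow to the right and rows downward; lengths in m; the calibration is good to about 2 mm. A picture is of the moment at which its call begins. There is no depth.
- manip.finish_job(): hands the job in; it is judged then, once.
The state is a dict: "t": time; "qpos": joint angles; "joint_velocities": joint speeds; "joint_efforts": joint torques, N m; "position": TCP position; "tcp_rot": TCP orientation; "force": force on the tool from outside, world axes, zero at the start; "torque": the same for the moment, N m; "opening": opening from 0.0 (shut) to 1.0 (fully open); "gripper_force": force on a finger pad.
Only numpy, scipy, OpenCV 4.12 (cv2) and the standard library are available. Lean on these libraries where they do the work, as an engineer would, in place of code of your own. Each camera call takes 0.05 s, during which the arm holds its last target. There are 200 camera calls.

## Working session

There is one attempt and no reset: what is moved stays moved. The work goes in short steps, Python scripts to look and compute and a tool call to move; the robot and the scene stay as the last step left them, time stands still between calls to the robot, and variables do not carry over. Pictures are saved under pics/ and viewed, at most 12 in all, crops included, and the job is handed in when it is done.

Besides the shell and the picture viewer there is one more tool, called after "Call:" as name(argument=value, ...), one argument or row to a line, values as JSON. step_arm: Moves the arm, as the interface text tells. Its arguments: {"type":"object","properties":{"moves":{"type":"array","items":{"type":"object","properties":{"x":{"type":"number"},"y":{"type":"number"},"z":{"type":"number"},"roll":{"type":"number"},"hand":{"type":"number"}}}}},"required":["moves"]}

```bash
mkdir -p pics; ls; cat > h.py <<'E'
import numpy as np, cv2, pickle
from scipy.spatial.transform import Rotation as R
def rot(a):
    a=np.array(a,float)
    return a if a.shape==(3,3) else R.from_quat(np.r_[a[1:],a[0]]).as_matrix()
def snap(manip,name,tag):
    c=manip.camera(name); pickle.dump(c,open(f'pics/{tag}.pkl','wb'))
    cv2.imwrite(f'pics/{tag}.png',c['pixels'][:,:,::-1]); return c
def load(tag): return pickle.load(open(f'pics/{tag}.pkl','rb'))
def ray(c,u,v):
    K=np.array(c['intrinsics']); d=rot(c['attitude'])@np.linalg.inv(K)@[u,v,1]
    return np.array(c['position']),d/np.linalg.norm(d)
def onz(c,u,v,z):
    p,d=ray(c,u,v); return p+d*(z-p[2])/d[2]
def tri(obs):
    A=np.zeros((3,3));b=np.zeros(3)
    for c,u,v in obs:
        p,d=ray(c,u,v);M=np.eye(3)-np.outer(d,d);A+=M;b+=M@p
    x=np.linalg.solve(A,b)
    return x,[np.linalg.norm((np.eye(3)-np.outer(ray(c,u,v)[1],ray(c,u,v)[1]))@(x-ray(c,u,v)[0])) for c,u,v in obs]
def proj(c,P):
    q=np.array(c['intrinsics'])@(rot(c['attitude']).T@(np.array(P)-c['position'])); return q[:2]/q[2]
E
python3 - <<'E'
from station import manip
from h import *
for n in ('scene','side','wrist'):
    c=snap(manip,n,n+'0'); print(n,c['position'],c['attitude'],c['intrinsics'][0])
print(manip.state())
E
```

```text
pics
scene [-0.32728013 -0.42003385  1.03186351] [-0.31330073  0.80110601 -0.47412264  0.18782847] [551.54017727   0.         310.88053011]
side [-0.00450052 -1.20872737  0.9947903 ] [-0.45789064  0.87524398 -0.13747465  0.07338154] [611.53389785   0.         325.14343418]
wrist [0.17603467 0.60240137 0.37215858] [0.11771302 0.82450071 0.54811035 0.07692379] [388.31028629   0.         311.82163932]
{'t': 0.15, 'qpos': array([ 1.06859224e+00,  2.77018692e-01, -2.75506676e-02,  1.26801407e+00,
       -2.48452177e-05,  1.46739013e+00]), 'joint_velocities': array([-1.24321612e-03, -1.91056775e-03,  3.15997003e-03,  7.13212921e-08,
       -9.24899877e-04, -6.39771862e-04]), 'joint_efforts': array([ 5.11828202e-04, -4.46056080e+01,  2.95639032e+01,  1.05146540e-02,
       -9.37768937e-05,  9.76002319e-07]), 'position': array([0.24243696, 0.57544425, 0.25238619]), 'tcp_rot': array([-2.54598684e-04,  1.98080130e-01,  9.80185423e-01, -8.56602788e-04]), 'force': array([ 0.4519542 , -0.94111116, -0.07722678]), 'torque': array([ 0.03342364, -0.01856004, -0.02799687]), 'gripper_force': 0.0, 'opening': 1.0046010884494587}
```

View pics/scene0.png

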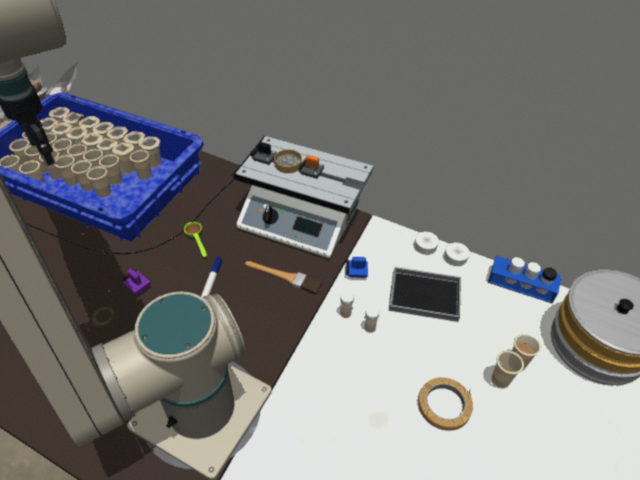

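View pics/side0.png

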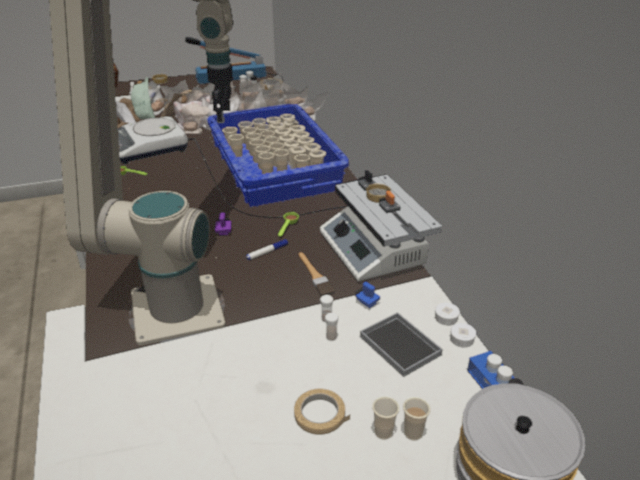

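Scene picture: the orange-wing dog is at (312,163), and its look-alikes are the black dog (263,150), the blue one (358,267) and the purple one (137,281). The selector is at (268,213), the sieve at (288,160) and the tray at (426,294). In the side picture the orange dog is at (391,199), the selector at (341,230) and the tray at (400,343). I choose the orange wing on the deck, and will check it in a close crop.

```bash
python3 - <<'E'
from h import *
a=load('scene0')['pixels'][130:260,230:380]; b=load('side0')['pixels'][160:290,310:445]
f=lambda i,w,h:cv2.resize(i,(w,h),interpolation=cv2.INTER_CUBIC)
A=f(a,400,347);B=f(b,400,385)
# scale: A 2.667 from (230,130), B 2.963 from (310,160)
o=np.zeros((385,800,3),np.uint8);o[:347,:400]=A;o[:,400:]=B
cv2.imwrite('pics/crop0.png',o[:,:,::-1])
S,D=load('scene0'),load('side0')
for n,s,d in [('dogtop',(312,158),(391,195)),('sel',(268,212),(341,230)),('traymid',(426,294),(400,343))]:
    print(n,*tri([(S,*s),(D,*d)]))
for n,c,pts in [('S',S,[(397,271),(460,280),(458,318),(391,310)]),('D',D,[(397,316),(440,345),(405,371),(362,341)])]:
    for p in pts: print(n,p,onz(c,*p,.02).round(4))
for n,c,pts in [('S',S,[(265,139),(372,171),(352,210),(237,178)]),('D',D,[(384,178),(439,225),(393,245),(337,186)])]:
    for p in pts: print(n,p,onz(c,*p,.14).round(4))
E
```

```text
dogtop [0.59958644 0.08015666 0.17462583] [np.float64(0.0010247633355828071), np.float64(0.0010247633355830463)]
sel [0.4862113  0.14432239 0.05023764] [np.float64(0.00596749037000883), np.float64(0.005967490370008855)]
traymid [ 0.47666797 -0.28807514  0.00732851] [np.float64(0.00011320301614802821), np.float64(0.00011320301614804314)]
S (397, 271) [ 0.4974 -0.2056  0.02  ]
S (460, 280) [ 0.5433 -0.3449  0.02  ]
S (458, 318) [ 0.4385 -0.3749  0.02  ]
S (391, 310) [ 0.3871 -0.2371  0.02  ]
D (397, 316) [ 0.5008 -0.2131  0.02  ]
D (440, 345) [ 0.5541 -0.3333  0.02  ]
D (405, 371) [ 0.4463 -0.382   0.02  ]
D (362, 341) [ 0.3908 -0.2674  0.02  ]
S (265, 139) [0.6476 0.247  0.14  ]
S (372, 171) [ 0.6661 -0.0532  0.14  ]
S (352, 210) [ 0.5178 -0.0699  0.14  ]
S (237, 178) [0.4826 0.2246 0.14  ]
D (384, 178) [0.6428 0.2297 0.14  ]
D (439, 225) [ 0.6815 -0.0456  0.14  ]
D (393, 245) [ 0.5334 -0.0926  0.14  ]
D (337, 186) [0.4976 0.2265 0.14  ]
```

View pics/crop0.png

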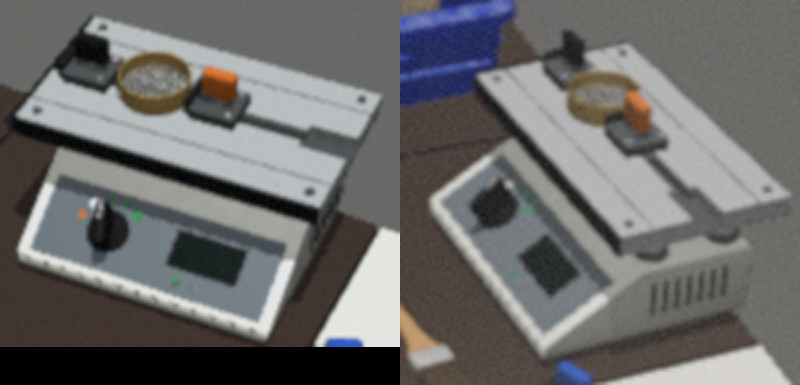

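Crop: the orange-wing dog on the deck's slot is at crop (220,84), which is scene (312,161), right beside the sieve. The selector is at crop (107,230), with the orange, white and green dots above it. The choice holds, so I move the wrist camera over the shaker.

Call:
step_arm(
  moves=[
    {"x": -0.44, "y": -0.34, "z": -0.08, "hand": 0.0854},
    {"x": -0.44, "y": -0.34, "z": -0.08},
    {"x": -0.44, "y": -0.34, "z": -0.08},
    {"x": -0.44, "y": -0.34, "z": -0.08},
    {"x": -0.44, "y": -0.34, "z": -0.08},
    {"x": -0.44, "y": -0.34, "z": -0.08},
    {"x": -0.44, "y": -0.34, "z": -0.08},
    {"x": -0.44, "y": -0.34, "z": -0.08},
  ],
)

```text
invalid input at $.moves[0]: expected keys x, y, z, roll, hand
```

Call:
step_arm(
  moves=[
    {"x": -0.12, "y": -0.09, "z": -0.02},
    {"x": -0.12, "y": -0.09, "z": -0.02},
    {"x": -0.12, "y": -0.09, "z": -0.02},
  ],
)

```text
invalid input at $.moves[0]: expected keys x, y, z, roll, hand
```

Call:
step_arm(
  moves=[
    {"x": -0.44, "y": -0.34, "z": -0.08, "roll": 0, "hand": 0.085},
    {"x": -0.44, "y": -0.34, "z": -0.08, "roll": 0, "hand": 0.085},
    {"x": -0.44, "y": -0.34, "z": -0.08, "roll": 0, "hand": 0.085},
    {"x": -0.44, "y": -0.34, "z": -0.08, "roll": 0, "hand": 0.085},
    {"x": -0.44, "y": -0.34, "z": -0.08, "roll": 0, "hand": 0.085},
    {"x": -0.44, "y": -0.34, "z": -0.08, "roll": 0, "hand": 0.085},
    {"x": -0.44, "y": -0.34, "z": -0.08, "roll": 0, "hand": 0.085},
    {"x": -0.44, "y": -0.34, "z": -0.08, "roll": 0, "hand": 0.085},
  ],
)

```text
t: 1.15
position: [0.4866, 0.1431, 0.3247]
tcp_rot: [0.0, 0.198, 0.98, 0.0]
force: [0.5, -0.0, 0.1]
opening: 0.993
gripper_force: 0.0
```

Call:
step_arm(
  moves=[
    {"x": -0.055, "y": -0.04, "z": -0.01, "roll": 0, "hand": 0.085},
    {"x": -0.055, "y": -0.04, "z": -0.01, "roll": 0, "hand": 0.085},
    {"x": -0.055, "y": -0.04, "z": -0.01, "roll": 0, "hand": 0.085},
  ],
)

```text
t: 1.52
position: [0.521, 0.0866, 0.3341]
tcp_rot: [-0.001, 0.199, 0.98, 0.0]
force: [-0.4, 0.5, 1.1]
opening: 0.995
gripper_force: 0.0
```

```bash
python3 - <<'E'
from station import manip
from h import *
c=snap(manip,'wrist','w1'); print(c['position'],manip.state()['position'],manip.state()['qpos'])
E
```

```text
[0.45469158 0.11342283 0.45405003] [0.52050804 0.08734262 0.33398571] [ 4.34682323e-02  7.17400115e-02 -1.03195375e-01  1.39732811e+00
  5.26271458e-04  4.42011453e-01]
```

View pics/w1.png

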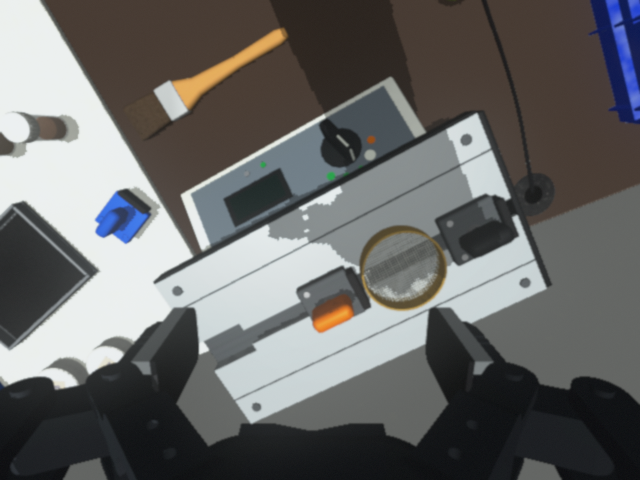

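Wrist view: the orange wing is at (333,311), the bay's wide slot from (208,345) to (255,365), and the sieve centre near (403,268). The selector is near (340,147), the orange dot at (371,139), the white dot at (370,155) and a green dot at (331,176). I enlarge the selector.

```bash
python3 - <<'E'
from h import *
c=load('w1'); a=c['pixels'][105:195,285:405]; b=c['pixels'][225:385,190:390]
o=np.zeros((600,800,3),np.uint8)
o[:,:]=cv2.resize(a,(800,600),interpolation=cv2.INTER_CUBIC)
cv2.imwrite('pics/crop1.png',o[:,:,::-1])
for p in [(483,112),(550,285),(252,422),(156,280)]: print(p,onz(c,*p,.14).round(4))
S,D=load('scene0'),load('side0')
# wing top centre, scene / side / wrist
print(tri([(S,312,158),(D,391,195),(c,335,317)]))
for z in (.186,.19): print(z,onz(c,335,317,z).round(4))
print('sieve',onz(c,403,268,.163),'slot',onz(c,231,346,.1255),onz(c,300,313,.14))
E
```

```text
(483, 112) [0.4923 0.2399 0.14  ]
(550, 285) [0.6529 0.2542 0.14  ]
(252, 422) [ 0.6816 -0.0453  0.14  ]
(156, 280) [ 0.5159 -0.0588  0.14  ]
(array([0.59425582, 0.07601496, 0.17780521]), [np.float64(0.0029320309105310234), np.float64(0.0026900969429370153), np.float64(0.0036332946170478113)])
0.186 [0.5862 0.077  0.186 ]
0.19 [0.5842 0.0776 0.19  ]
sieve [0.57870511 0.13967829 0.163     ] slot [ 0.60562468 -0.03388708  0.1255    ] [0.59308341 0.04361887 0.14      ]
```

View pics/crop1.png

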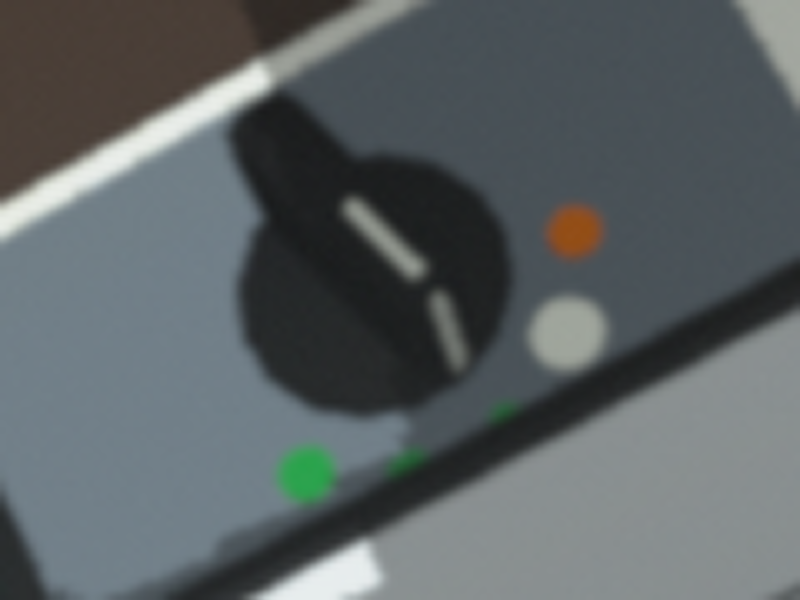

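```bash
cat > fit.py <<'E'
from h import *
from scipy.optimize import least_squares
yaw=np.deg2rad(5.0); Rz=R.from_euler('z',yaw).as_matrix(); O=np.array([.5964,.0954,0])
def omask(c,roi=None):
    h=cv2.cvtColor(c['pixels'],cv2.COLOR_RGB2HSV); m=((h[:,:,0]>4)&(h[:,:,0]<16)&(h[:,:,1]>190)&(h[:,:,2]>110)).astype(np.uint8)
    if roi: k=np.zeros_like(m);u0,v0,u1,v1=roi;k[v0:v1,u0:u1]=1;m=m*k
    return m
def box(c,P,Rw,lo,hi):
    pts=np.array([proj(c,P+Rw@np.array([x,y,z])) for x in(lo[0],hi[0]) for y in (lo[1],hi[1]) for z in(lo[2],hi[2])])
    h=cv2.convexHull(pts.astype(np.float32)); m=cv2.moments(h); return np.array([m['m10'],m['m01']])/m['m00'],m['m00']
def dogfit(views,z=None):
    cs=[]
    for c,roi in views:
        m=omask(c,roi); v,u=np.nonzero(m); cs.append((c,np.array([u.mean(),v.mean()]),len(u)))
    f=lambda p:np.concatenate([(box(c,np.array([p[0],p[1],z if z else p[2]]),Rz,(-.007,-.017,-.0155),(.007,.017,.0125))[0]-g) for c,g,n in cs])
    s=least_squares(f,[.59,.075,.1735][:2 if z else 3])
    P=np.r_[s.x,z] if z else s.x
    return P,f(s.x).round(1),[(n,round(box(c,P,Rz,(-.007,-.017,-.0155),(.007,.017,.0125))[1])) for c,g,n in cs]
E
python3 - <<'E'
from fit import *
S,D,W=load('scene0'),load('side0'),load('w1')
v=[(W,(290,280,370,345)),(S,(295,145,330,180)),(D,(375,180,405,215))]
to=lambda P:(Rz.T@(np.array(P)-O)).round(4)
for vv,z in ((v,None),(v,.1735),(v[:1],.1735),(v[1:],None)):
    r=dogfit(vv,z); print(r,to(r[0]))
p,d=ray(W,341.3,147.75); n=Rz[:,0]
P=p+d*((-.115-n@(p-O))/(n@d)); print('skirt plane',P,to(P))
P,e=tri([(W,341.3,147.75),(S,270.1,217),(D,342.1,229.9)]); print('tri',P,e,to(P))
print('bay',to(onz(W,208,345,.1255)),to(onz(W,255,350,.1255)))
E
```

```text
fit.py:14: RuntimeWarning: Mean of empty slice.
  m=omask(c,roi); v,u=np.nonzero(m); cs.append((c,np.array([u.mean(),v.mean()]),len(u)))
  ret = ret.dtype.type(ret / rcount)
Traceback (most recent call last):
  File "fit.py", line 16, in dogfit
    s=least_squares(f,[.59,.075,.1735][:2 if z else 3])
ValueError: Residuals are not finite in the initial point.
```

```bash
sed -i 's/>190/>150/; s/>110/>75/' fit.py
cat > m.py <<'E'
from fit import *
S,D,W=load('scene0'),load('side0'),load('w1')
h=cv2.cvtColor(D['pixels'],cv2.COLOR_RGB2HSV); print(h[196:204:2,388:394:2].tolist())
v=[(W,(290,280,370,345)),(S,(295,145,330,180)),(D,(375,180,405,215))]
to=lambda P:(Rz.T@(np.array(P)-O)).round(4)
for vv,z in ((v,None),(v,.1735),(v[:1],.1735),(v[1:],None)):
    r=dogfit(vv,z); print(r,to(r[0]))
p,d=ray(W,341.3,147.75); n=Rz[:,0]
P=p+d*((-.115-n@(p-O))/(n@d)); print('skirt plane',P,to(P))
P,e=tri([(W,341.3,147.75),(S,270.1,217),(D,342.1,229.9)]); print('tri',P,e,to(P))
print('bay',to(onz(W,208,345,.1255)),to(onz(W,255,350,.1255)))
E
python3 m.py
```

```text
[[[11, 152, 114], [11, 164, 163], [12, 165, 187]], [[10, 146, 105], [11, 153, 113], [11, 162, 129]], [[10, 131, 99], [10, 138, 107], [11, 165, 110]], [[11, 86, 89], [12, 154, 103], [12, 170, 108]]]
(array([0.59025884, 0.07439837, 0.1761346 ]), array([ 0.2,  0.2,  0.4,  0.2, -1. ,  0.3]), [(489, 1451), (114, 188), (41, 135)]) [-0.0079 -0.0204  0.1761]
(array([0.59150338, 0.07443727, 0.1735    ]), array([ 0.6, -0. ,  0.7,  0.8, -0.6,  1.1]), [(489, 1424), (114, 188), (41, 135)]) [-0.0067 -0.0205  0.1735]
(array([0.59134247, 0.07394613, 0.1735    ]), array([-0., -0.]), [(489, 1423)]) [-0.0069 -0.0209  0.1735]
(array([0.59402378, 0.07717345, 0.17417836]), array([ 0.2, -0.4, -0.1,  0.2]), [(114, 187), (41, 135)]) [-0.004  -0.018   0.1742]
skirt plane [0.47773018 0.13232522 0.09540031] [-0.115   0.0471  0.0954]
tri [0.48128047 0.13437484 0.05108705] [np.float64(0.0007589929385670619), np.float64(0.0007708598795616543), np.float64(0.0013141914943124535)] [-0.1113  0.0489  0.0511]
bay [-0.0132 -0.1484  0.1255] [ 0.0123 -0.1115  0.1255]
```

Measured: the shaker's yaw is about 5°, selector_grip is about (0.472,0.134,0.067), and the pointer is at speed 1. With the tool vertical, I will push the bar's front (rear) end towards −y using closed fingers, which turns it anticlockwise to off. First I go beside it.

Call:
step_arm(
  moves=[
    {"x": 0.06, "y": 0.02, "z": 0, "roll": -0.18, "hand": 0},
    {"x": 0.102, "y": 0.037, "z": 0.03, "roll": -0.36, "hand": 0},
    {"x": 0.102, "y": 0.037, "z": 0.09, "roll": -0.49, "hand": 0},
    {"x": 0.102, "y": 0.037, "z": 0.15, "roll": -0.49, "hand": 0},
    {"x": 0.102, "y": 0.037, "z": 0.2, "roll": -0.49, "hand": 0},
    {"x": 0.102, "y": 0.037, "z": 0.23, "roll": -0.49, "hand": 0},
    {"x": 0.102, "y": 0.037, "z": 0.235, "roll": -0.49, "hand": 0},
    {"x": 0.102, "y": 0.037, "z": 0.235, "roll": -0.49, "hand": 0},
  ],
)

```text
t: 2.58
position: [0.4414, 0.1614, 0.1001]
tcp_rot: [0.0, -0.046, 0.999, 0.0]
force: [-0.1, -0.8, 0.1]
opening: 0.001
gripper_force: 0.0
```

```bash
python3 - <<'E'
from station import manip
from h import *
W=snap(manip,'wrist','w2');S=snap(manip,'scene','s2');D=snap(manip,'side','d2')
f=lambda i,w,h:cv2.resize(i,(w,h),interpolation=cv2.INTER_CUBIC)
o=np.zeros((600,800,3),np.uint8)
a=S['pixels'][170:260,220:340]; b=D['pixels'][185:275,300:420]
o[:300,:400]=f(a,400,300);o[:300,400:]=f(b,400,300);o[300:,:400]=f(W['pixels'],400,300)
o[300:,400:]=f(W['pixels'][240:480,160:480],400,300)
cv2.imwrite('pics/m2.png',o[:,:,::-1])
st=manip.state();print(st['position'],st['tcp_rot'],st['force'],st['qpos'])
E
```

```text
[0.44302591 0.16113159 0.10127758] [ 1.74318239e-03 -4.58593139e-02  9.98946338e-01  3.13625568e-04] [0.19058586 0.45516573 1.08646754] [ 2.11556492e-01  1.42002626e-01 -5.45066459e-01  8.80185168e-01
  4.36762270e-05  1.19805618e-01]
```

View pics/m2.png

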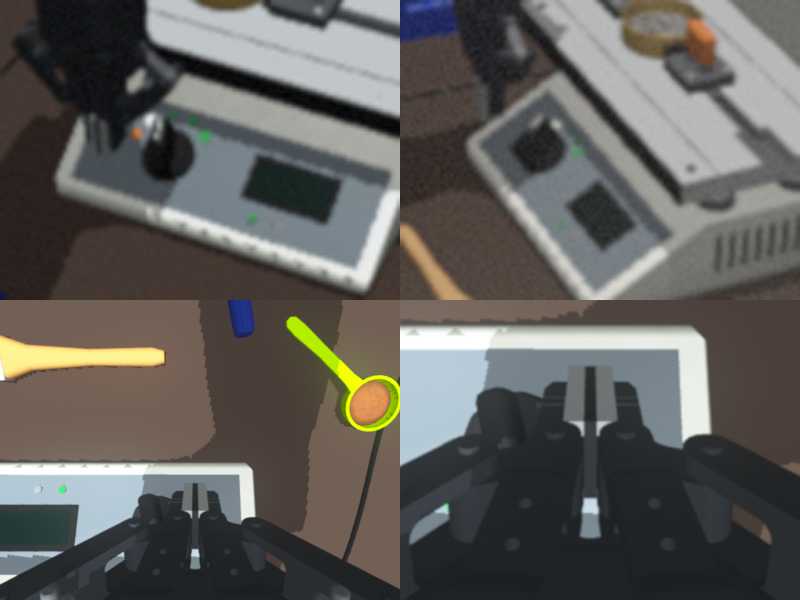

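The fingers are just beside the bar on its +y side: in the montage the bar end is at (500,400) and the fingers at (590,400). Now I lower and push.

Call:
step_arm(
  moves=[
    {"x": 0, "y": 0, "z": 0.012, "roll": 0, "hand": 0},
    {"x": 0, "y": 0, "z": 0.021, "roll": 0, "hand": 0},
    {"x": 0, "y": 0, "z": 0.021, "roll": 0, "hand": 0},
    {"x": 0, "y": -0.005, "z": 0.021, "roll": 0, "hand": 0},
    {"x": 0, "y": -0.01, "z": 0.021, "roll": 0, "hand": 0},
    {"x": 0, "y": -0.013, "z": 0.021, "roll": 0, "hand": 0},
    {"x": 0, "y": -0.013, "z": 0.021, "roll": 0, "hand": 0},
  ],
)

```text
t: 3.6
position: [0.443, 0.1473, 0.0787]
tcp_rot: [0.0, -0.045, 0.999, 0.0]
force: [-0.2, -0.4, 0.4]
opening: 0.002
gripper_force: 0.0
```

Call:
step_arm(
  moves=[
    {"x": 0, "y": -0.003, "z": 0, "roll": 0, "hand": 0},
    {"x": 0, "y": -0.003, "z": 0, "roll": 0, "hand": 0},
  ],
)

```text
t: 3.85
position: [0.4431, 0.145, 0.0786]
tcp_rot: [0.0, -0.046, 0.999, 0.001]
force: [-0.4, 2.4, 0.3]
opening: -0.001
gripper_force: 1.1
```

```bash
cat > v.py <<'E'
import sys
from station import manip
from h import *
W=snap(manip,'wrist','w'+sys.argv[1]);S=snap(manip,'scene','s'+sys.argv[1]);D=snap(manip,'side','d'+sys.argv[1])
f=lambda i,w,h:cv2.resize(i,(w,h),interpolation=cv2.INTER_CUBIC)
o=np.zeros((600,800,3),np.uint8)
o[:300,:400]=f(S['pixels'][180:240,230:310],400,300);o[:300,400:]=f(D['pixels'][205:265,310:390],400,300)
o[300:,:400]=f(W['pixels'],400,300);o[300:,400:]=f(W['pixels'][240:480,160:480],400,300)
cv2.imwrite(f'pics/m{sys.argv[1]}.png',o[:,:,::-1])
st=manip.state();print(st['position'],st['force'])
E
python3 v.py 3
```

```text
[0.44310072 0.14498477 0.07860006] [ 0.70243715  2.44926885 -0.9036104 ]
```

View pics/m3.png

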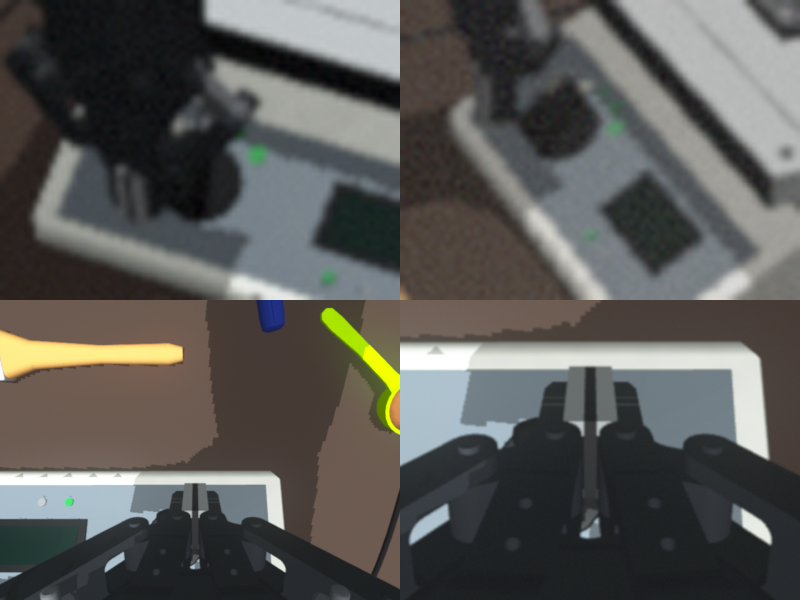

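The picture shows the finger in contact with the bar end (2.4 N) and the selector still close to speed 1. I push on in small steps, watching for the drop in force at the click.

Call:
step_arm(
  moves=[
    {"x": 0, "y": -0.002, "z": 0, "roll": 0, "hand": 0},
    {"x": 0, "y": -0.003, "z": 0, "roll": 0, "hand": 0},
  ],
)

```text
t: 4.25
position: [0.4432, 0.1434, 0.0786]
tcp_rot: [-0.0, -0.046, 0.999, 0.003]
force: [-0.2, 8.7, 0.5]
opening: -0.001
gripper_force: 3.6
```

Call:
step_arm(
  moves=[
    {"x": 0, "y": -0.001, "z": 0, "roll": 0, "hand": 0},
    {"x": 0, "y": -0.001, "z": 0, "roll": 0, "hand": 0},
  ],
)

```text
t: 4.5
position: [0.4432, 0.1429, 0.0786]
tcp_rot: [-0.0, -0.046, 0.999, 0.003]
force: [-1.2, 8.4, 1.1]
opening: -0.0
gripper_force: 4.0
```

Call:
step_arm(
  moves=[
    {"x": 0, "y": -0.001, "z": 0, "roll": 0, "hand": 0},
    {"x": 0, "y": -0.001, "z": 0, "roll": 0, "hand": 0},
  ],
)

```text
t: 4.75
position: [0.4435, 0.1402, 0.0786]
tcp_rot: [0.0, -0.046, 0.999, 0.001]
force: [-0.6, 2.4, 1.0]
opening: 0.004
gripper_force: 1.2
```

Call:
step_arm(
  moves=[
    {"x": 0, "y": -0.001, "z": 0, "roll": 0, "hand": 0},
    {"x": 0, "y": -0.001, "z": 0, "roll": 0, "hand": 0},
  ],
)

```text
t: 5.0
position: [0.4436, 0.1378, 0.0785]
tcp_rot: [-0.0, -0.045, 0.999, -0.001]
force: [0.4, -0.4, 0.3]
opening: -0.0
gripper_force: 0.1
```

The force rose to 8.7 N and fell to nothing, so it clicked over. I back off, lift and look.

Call:
step_arm(
  moves=[
    {"x": 0, "y": 0.015, "z": 0, "roll": 0, "hand": 0},
    {"x": 0, "y": 0.02, "z": -0.05, "roll": 0, "hand": 0},
    {"x": 0, "y": 0, "z": -0.11, "roll": 0, "hand": 0},
    {"x": -0.02, "y": -0.06, "z": -0.17, "roll": 0, "hand": 0.07},
    {"x": -0.08, "y": -0.1, "z": -0.21, "roll": 0, "hand": 0.07},
    {"x": -0.1, "y": -0.1, "z": -0.22, "roll": 0, "hand": 0.07},
    {"x": -0.1, "y": -0.1, "z": -0.22, "roll": 0, "hand": 0.07},
    {"x": -0.1, "y": -0.1, "z": -0.22, "roll": 0, "hand": 0.07},
  ],
)

```text
t: 6.0
position: [0.5517, 0.0485, 0.2977]
tcp_rot: [-0.001, -0.046, 0.999, 0.0]
force: [0.1, 0.8, -0.2]
opening: 0.817
gripper_force: 0.0
```

```bash
sed -i 's/>150/>90/' fit.py; python3 - <<'E'
from station import manip
from fit import *
W=snap(manip,'wrist','w4');S=snap(manip,'scene','s4');D=snap(manip,'side','d4')
f=lambda i,w,h:cv2.resize(i,(w,h),interpolation=cv2.INTER_CUBIC)
o=np.zeros((600,800,3),np.uint8)
g=proj(W,[.478,.134,.055]).astype(int); print(g)
u=max(g[0]-60,0);v=max(g[1]-45,0)
o[:300,:400]=f(W['pixels'][v:v+90,u:u+120],400,300); print(u,v)
o[:300,400:]=f(S['pixels'][190:235,240:300],400,300)
o[300:,:400]=f(W['pixels'],400,300)
cv2.imwrite('pics/m4.png',o[:,:,::-1])
st=manip.state();print(st['position'],st['qpos'])
E
```

```text
[414 139]
354 94
[0.55055871 0.04889978 0.29714565] [-2.83400682e-02  1.30131722e-01 -1.14518203e-01  1.32918968e+00
 -7.08664268e-05 -1.20536724e-01]
```

View pics/m4.png

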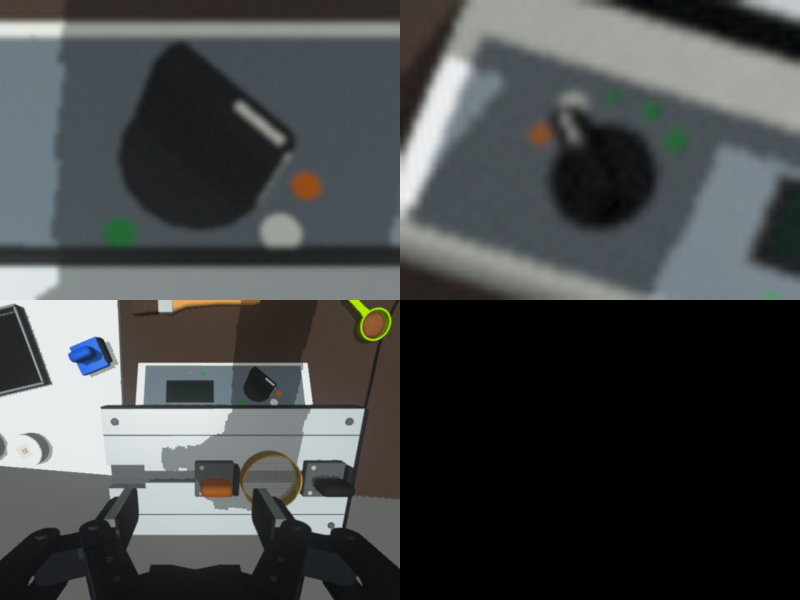

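The selector's pointer now lines up with the white dot: bar direction about 40° and dot direction about 41° in the crop. So it is off. Now I refine the dog, the bay and the tray.

```bash
python3 - <<'E'
from fit import *
S,D,W=load('scene0'),load('side0'),load('w1');W4=load('w4')
to=lambda P:(Rz.T@(np.array(P)-O)).round(4)
v=[(W,(290,280,370,345)),(S,(295,145,330,180)),(D,(375,180,405,215)),(W4,(300,260,390,330))]
for vv,z in ((v,None),(v,.1735),(v[:1],.1735),(v[3:],.1735),(v[1:3],None)):
    r=dogfit(vv,z); print(r[0].round(4),r[1],r[2],to(r[0]))
# bay & deck corners in w4 (montage*1.6): 
q=lambda x,y:(x*1.6,(y-300)*1.6)
for n,(x,y),z in [('bayEdgeL',(111,476),.14),('baytop',(128,465),.14),('baybot',(128,486),.1255),('bayR',(145,476),.14),('dkFL',(100,407),.14),('dkFR',(367,407),.14),('dkBR',(344,534),.14),('dkBL',(112,534),.14)]:
    print(n,to(onz(W4,*q(x,y),z)))
A=[((397,271),(397,316)),((460,280),(440,345)),((458,318),(405,371)),((391,310),(362,341))]
T=np.array([tri([(S,*a),(D,*b)])[0] for a,b in A]);print(T.round(3),T.mean(0).round(4))
print([onz(W4,*q(*p),.02).round(4) for p in [(13,306),(49,384)]])
E
```

```text
[0.5885 0.0744 0.1731] [-0.2  1.  -0.2  1.7 -1.2  0.4  0.6  0. ] [(891, 1415), (133, 188), (93, 135), (1425, 1842)] [-0.0097 -0.0202  0.1731]
[0.5883 0.0746 0.1735] [-0.1  1.  -0.3  1.6 -1.3  0.3  0.8  0. ] [(891, 1419), (133, 188), (93, 135), (1425, 1848)] [-0.0099 -0.0201  0.1735]
[0.5876 0.075  0.1735] [0. 0.] [(891, 1418)] [-0.0106 -0.0196  0.1735]
[0.5884 0.074  0.1735] [-0. -0.] [(1425, 1846)] [-0.0099 -0.0206  0.1735]
[0.5925 0.076  0.1737] [ 0.   0.4 -0.1 -0.3] [(133, 187), (93, 135)] [-0.0056 -0.0189  0.1737]
bayEdgeL [-0.0098 -0.1459  0.14  ]
baytop [-0.0241 -0.124   0.14  ]
baybot [ 0.0099 -0.1303  0.1255]
bayR [-0.01   -0.1042  0.14  ]
dkFL [-0.0932 -0.1507  0.14  ]
dkFR [-0.0947  0.151   0.14  ]
dkBR [0.0707 0.154  0.14  ]
dkBL [ 0.0722 -0.152   0.14  ]
[[ 0.506 -0.203  0.01 ]
 [ 0.544 -0.344  0.027]
 [ 0.45  -0.374  0.009]
 [ 0.408 -0.232 -0.014]] [ 0.4768 -0.2883  0.0079]
[array([ 0.3983, -0.2316,  0.02  ]), array([ 0.5038, -0.1875,  0.02  ])]
```

The fits agree: dog_grip ≈ (0.588,0.074,0.1735), deck middle x_s ≈ −10 mm, and the bay from −150 to −104 mm in y_s, as described. I go over the dog with a 90° roll and down around the wing.

Call:
step_arm(
  moves=[
    {"x": -0.015, "y": 0.01, "z": 0, "roll": 0.18, "hand": 0.07},
    {"x": -0.03, "y": 0.018, "z": 0, "roll": 0.36, "hand": 0.07},
    {"x": -0.04, "y": 0.022, "z": 0, "roll": 0.54, "hand": 0.07},
    {"x": -0.04, "y": 0.022, "z": 0, "roll": 0.72, "hand": 0.07},
    {"x": -0.04, "y": 0.022, "z": 0, "roll": 0.9, "hand": 0.07},
    {"x": -0.04, "y": 0.022, "z": 0, "roll": 1.08, "hand": 0.07},
    {"x": -0.04, "y": 0.022, "z": 0.02, "roll": 1.26, "hand": 0.07},
    {"x": -0.04, "y": 0.022, "z": 0.04, "roll": 1.44, "hand": 0.07},
  ],
)

```text
t: 7.15
position: [0.5889, 0.0743, 0.2575]
tcp_rot: [-0.0, 0.626, 0.78, -0.0]
force: [-0.4, 0.7, -0.5]
opening: 0.822
gripper_force: 0.0
```

Call:
step_arm(
  moves=[
    {"x": 0, "y": 0, "z": 0, "roll": 0.131, "hand": 0.06},
    {"x": 0, "y": 0, "z": 0, "roll": 0.131, "hand": 0.06},
    {"x": 0, "y": 0, "z": 0, "roll": 0.131, "hand": 0.06},
  ],
)

```text
t: 7.52
position: [0.5897, 0.074, 0.2585]
tcp_rot: [-0.0, 0.673, 0.739, -0.0]
force: [-0.3, 0.0, 0.6]
opening: 0.703
gripper_force: 0.0
```

```bash
python3 - <<'E'
from station import manip
from fit import *
W=snap(manip,'wrist','w5'); st=manip.state();print(st['position'],st['tcp_rot'],st['qpos'][5])
T=rot(st['tcp_rot']); print('delta tool to grip',(T.T@(np.array([.5882,.0741,.1795])-st['position'])).round(4), 'toolx deg',np.degrees(np.arctan2(T[1,0],T[0,0])))
E
```

```text
[0.58989159 0.07393268 0.25868187] [9.87766228e-05 6.73521879e-01 7.39167280e-01 4.19070456e-05] 1.493935414261318
delta tool to grip [ 0.0003 -0.0017  0.0792] toolx deg 95.32105784156481
```

View pics/w5.png

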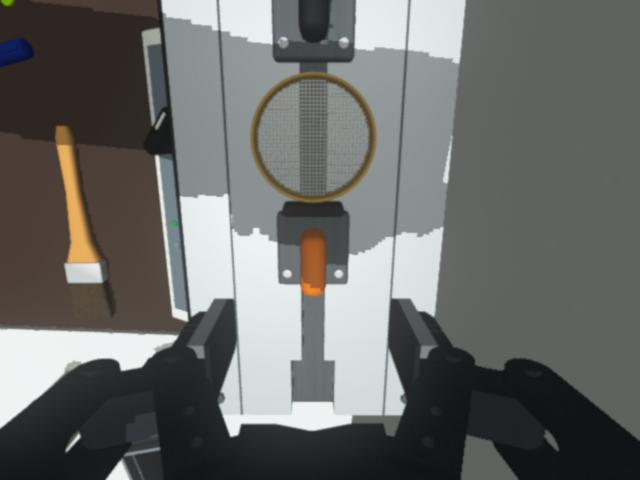

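Wrist view: the wing (313,260) is centred between the fingers (235 and 390), and the slot runs straight down the image to the bay (312,380). I go down and close.

Call:
step_arm(
  moves=[
    {"x": 0, "y": 0, "z": 0.04, "roll": 0, "hand": 0.06},
    {"x": 0, "y": 0, "z": 0.07, "roll": 0, "hand": 0.06},
    {"x": 0, "y": 0, "z": 0.079, "roll": 0, "hand": 0.06},
    {"x": 0, "y": 0, "z": 0.079, "roll": 0, "hand": 0.06},
    {"x": 0, "y": 0, "z": 0.079, "roll": 0, "hand": 0.03},
    {"x": 0, "y": 0, "z": 0.079, "roll": 0, "hand": 0.005},
    {"x": 0, "y": 0, "z": 0.079, "roll": 0, "hand": 0.005},
    {"x": 0, "y": 0, "z": 0.079, "roll": 0, "hand": 0.005},
  ],
)

```text
t: 8.57
position: [0.5911, 0.0737, 0.1809]
tcp_rot: [0.001, 0.674, 0.739, 0.001]
force: [0.1, -0.8, 5.2]
opening: 0.15
gripper_force: 61.4
```

Call:
step_arm(
  moves=[
    {"x": 0, "y": 0, "z": 0, "roll": 0, "hand": 0.005},
    {"x": 0, "y": 0, "z": 0, "roll": 0, "hand": 0.005},
  ],
)

```text
t: 8.82
position: [0.5912, 0.0737, 0.1809]
tcp_rot: [0.001, 0.674, 0.739, 0.001]
force: [0.2, 0.3, 6.2]
opening: 0.149
gripper_force: 61.5
```

Gripped: opening of about 13 mm at 61 N. I ease up 1 mm and slide along the slot.

Call:
step_arm(
  moves=[
    {"x": -0.003, "y": 0, "z": -0.001, "roll": 0, "hand": 0.005},
    {"x": -0.01, "y": 0, "z": -0.001, "roll": 0, "hand": 0.005},
    {"x": -0.02, "y": 0, "z": -0.001, "roll": 0, "hand": 0.005},
    {"x": -0.03, "y": 0, "z": -0.001, "roll": 0, "hand": 0.005},
    {"x": -0.04, "y": 0, "z": -0.001, "roll": 0, "hand": 0.005},
  ],
)

```text
t: 9.45
position: [0.594, 0.0333, 0.1809]
tcp_rot: [-0.0, 0.674, 0.738, 0.0]
force: [1.0, 3.4, 4.8]
opening: 0.15
gripper_force: 61.4
```

Call:
step_arm(
  moves=[
    {"x": -0.014, "y": 0, "z": 0, "roll": 0, "hand": 0.005},
    {"x": -0.028, "y": 0, "z": 0, "roll": 0, "hand": 0.005},
    {"x": -0.042, "y": 0, "z": 0, "roll": 0, "hand": 0.005},
    {"x": -0.056, "y": 0, "z": 0, "roll": 0, "hand": 0.005},
    {"x": -0.07, "y": 0, "z": 0, "roll": 0, "hand": 0.005},
    {"x": -0.07, "y": 0, "z": 0, "roll": 0, "hand": 0.005},
    {"x": -0.07, "y": 0, "z": 0, "roll": 0, "hand": 0.005},
  ],
)

```text
t: 10.32
position: [0.6004, -0.0382, 0.1809]
tcp_rot: [0.001, 0.675, 0.738, -0.001]
force: [-0.1, -2.1, 5.7]
opening: 0.149
gripper_force: 61.4
```

```bash
python3 - <<'E'
from station import manip
from fit import *
W=snap(manip,'wrist','w6');S=snap(manip,'scene','s6');D=snap(manip,'side','d6'); st=manip.state();print(st['position'],st['force'],(Rz.T@(st['position']-O)).round(4))
f=lambda i,w,h:cv2.resize(i,(w,h),interpolation=cv2.INTER_CUBIC)
o=np.zeros((600,800,3),np.uint8)
o[:300,:400]=f(S['pixels'][130:220,300:420],400,300);o[:300,400:]=f(D['pixels'][160:265,320:460],400,300)
o[300:,:400]=f(W['pixels'],400,300);o[300:,400:]=f(W['pixels'][240:480,160:480],400,300)
cv2.imwrite('pics/m6.png',o[:,:,::-1])
E
```

```text
[ 0.60039063 -0.03813791  0.18092003] [-0.11142276 -3.54980123  4.9437318 ] [-0.0077 -0.1334  0.1809]
```

View pics/m6.png

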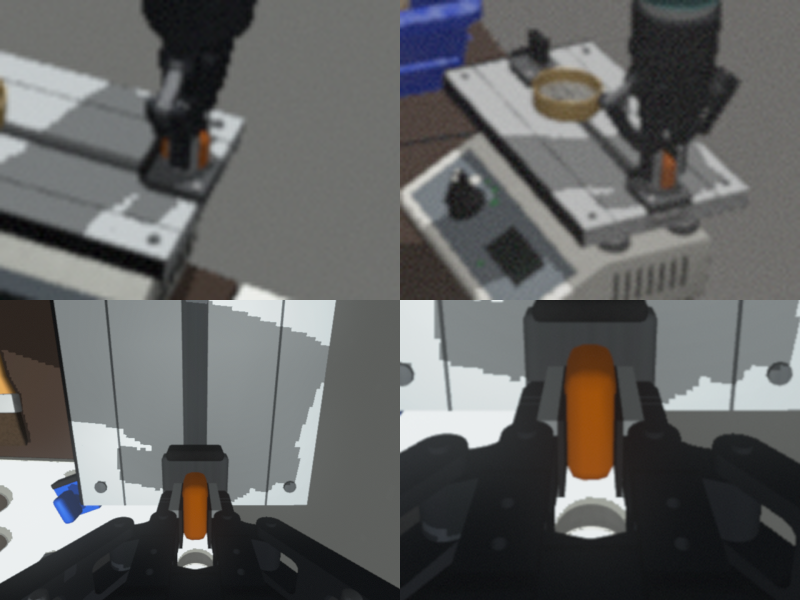

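The dog has slid with the gripper to the bay at the −y edge (wing at zoom (590,410)), and the sieve is unmoved. I lift gently.

Call:
step_arm(
  moves=[
    {"x": 0, "y": 0, "z": -0.004, "roll": 0, "hand": 0.005},
    {"x": 0, "y": 0, "z": -0.008, "roll": 0, "hand": 0.005},
    {"x": 0, "y": 0, "z": -0.008, "roll": 0, "hand": 0.005},
  ],
)

```text
t: 10.85
position: [0.5998, -0.0359, 0.1881]
tcp_rot: [-0.0, 0.674, 0.739, -0.0]
force: [0.0, 0.9, -2.2]
opening: 0.151
gripper_force: 60.5
```

Call:
step_arm(
  moves=[
    {"x": 0, "y": 0, "z": -0.015, "roll": 0, "hand": 0.005},
    {"x": 0, "y": 0, "z": -0.03, "roll": 0, "hand": 0.005},
    {"x": 0, "y": 0, "z": -0.05, "roll": 0, "hand": 0.005},
    {"x": 0, "y": 0, "z": -0.07, "roll": 0, "hand": 0.005},
    {"x": 0, "y": 0, "z": -0.07, "roll": 0, "hand": 0.005},
    {"x": 0, "y": 0, "z": -0.07, "roll": 0, "hand": 0.005},
  ],
)

```text
t: 11.6
position: [0.6, -0.0358, 0.2585]
tcp_rot: [-0.0, 0.674, 0.739, -0.0]
force: [-0.4, 0.4, -1.8]
opening: 0.155
gripper_force: 60.5
```

```bash
python3 - <<'E'
from station import manip
from fit import *
W=snap(manip,'wrist','w7'); st=manip.state()
T=rot(st['tcp_rot']);print(st['position'],st['force'],st['qpos'].round(2),T.round(3).tolist())
P=np.array([.4768,-.2883,0.053+.003]);print('tray delta tool',(T.T@(P-st['position'])).round(4))
E
```

```text
[ 0.59961357 -0.03576346  0.25785327] [ 0.43229097 -0.35341591 -1.0403466 ] [-0.17  0.23 -0.07  1.27 -0.    1.31] [[-0.091, 0.996, -0.001], [0.996, 0.091, 0.0], [0.0, -0.001, -1.0]]
tray delta tool [-0.2404 -0.145   0.202 ]
```

It is out (force −1.8 N, consistent with the dog's weight). I go over the tray.

Call:
step_arm(
  moves=[
    {"x": -0.05, "y": -0.03, "z": 0, "roll": 0, "hand": 0.005},
    {"x": -0.1, "y": -0.06, "z": 0, "roll": 0, "hand": 0.005},
    {"x": -0.15, "y": -0.09, "z": 0, "roll": 0, "hand": 0.005},
    {"x": -0.2, "y": -0.12, "z": 0, "roll": 0, "hand": 0.005},
    {"x": -0.23, "y": -0.14, "z": 0, "roll": 0, "hand": 0.005},
    {"x": -0.24, "y": -0.145, "z": 0, "roll": 0, "hand": 0.005},
    {"x": -0.24, "y": -0.145, "z": 0, "roll": 0, "hand": 0.005},
    {"x": -0.24, "y": -0.145, "z": 0, "roll": 0, "hand": 0.005},
  ],
)

```text
t: 12.65
position: [0.4779, -0.2869, 0.2581]
tcp_rot: [-0.0, 0.674, 0.739, 0.0]
force: [-0.2, -0.3, -1.1]
opening: 0.156
gripper_force: 60.3
```

```bash
python3 - <<'E'
from station import manip
from fit import *
W=snap(manip,'wrist','w8');S=snap(manip,'scene','s8'); D=snap(manip,'side','d8');st=manip.state();print(st['position'],st['force'],st['opening'])
f=lambda i,w,h:cv2.resize(i,(w,h),interpolation=cv2.INTER_CUBIC)
o=np.zeros((600,800,3),np.uint8)
o[:,:600]=f(W['pixels'],600,450)[:,:].repeat(1,0)[:450] if 0 else np.vstack([f(W['pixels'],600,450),np.zeros((150,600,3),np.uint8)])
o[450:,:200]=f(S['pixels'][210:330,350:510],200,150);o[450:,200:400]=f(D['pixels'][280:400,330:490],200,150)
cv2.imwrite('pics/m8.png',o[:,:,::-1])
E
```

```text
[ 0.47804292 -0.2869489   0.2584215 ] [-0.29488422 -0.76608819 -1.27932435] 0.1519366356324602
```

View pics/m8.png

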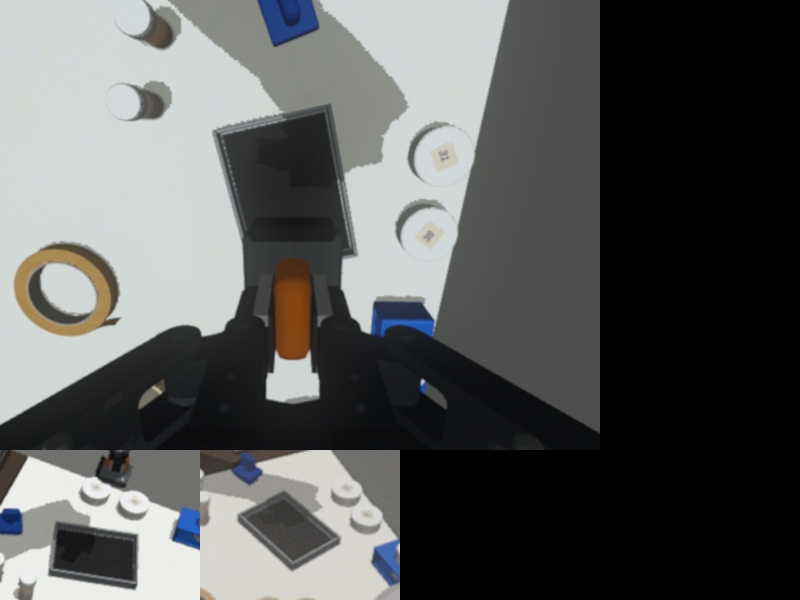

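The picture shows the dog firmly held, and the tray's outer corners at (214,130), (330,105) and (356,255) under and ahead of it. Tins, vials and the blue dog are untouched. I fit the tray's middle.

```bash
python3 - <<'E'
from station import manip
from fit import *
W,S,D=load('w8'),load('s8'),load('d8')
k=640/600
a=[onz(W,u*k,v*k,.02) for u,v in [(214,130),(330,105),(356,255)]]
b=[onz(S,350+u/1.25,210+(v-450)/1.25,.02) for u,v in [(55,522),(137,533),(137,586),(50,575)]]
d=[onz(D,330+(u-200)/1.25,280+(v-450)/1.25,.02) for u,v in [(284,491),(340,537),(293,565),(238,519)]]
for n,x in (('W',a),('S',b),('D',d)): print(n,np.round(x,4)[:,:2].tolist(),[round(np.linalg.norm(x[i]-x[i+1]),4) for i in range(len(x)-1)])
for n,c in (('W',(a[0]+a[2])/2),('S',sum(b)/4),('D',sum(d)/4)): print(n,c.round(4))
e=a[1]-a[2]; print('yaw',np.degrees(np.arctan2(-e[0],e[1])))
st=manip.state();T=rot(st['tcp_rot'])
c=((a[0]+a[2])/2+sum(b)/4+sum(d)/4)/3; print(c,'delta',(T.T@(np.r_[c[:2],.050+.003]-st['position'])).round(4))
E
```

```text
W [[0.3965, -0.2303], [0.5035, -0.1977], [0.5487, -0.3428]] [np.float64(0.1118), np.float64(0.152)]
S [[0.5036, -0.1953], [0.5532, -0.3406], [0.4382, -0.3786], [0.386, -0.2352]] [np.float64(0.1536), np.float64(0.1212), np.float64(0.1526)]
D [[0.5059, -0.2026], [0.5517, -0.3479], [0.4439, -0.3842], [0.3941, -0.2485]] [np.float64(0.1523), np.float64(0.1138), np.float64(0.1446)]
W [ 0.4726 -0.2866  0.02  ]
S [ 0.4702 -0.2874  0.02  ]
D [ 0.4739 -0.2958  0.02  ]
yaw 17.300772655525325
[ 0.47224706 -0.28994115  0.02      ] delta [-0.0025 -0.006   0.2054]
```

The tray's middle is about (0.472,−0.290). I lower to just above the floor.

Call:
step_arm(
  moves=[
    {"x": -0.002, "y": -0.006, "z": 0.04, "roll": 0, "hand": 0.005},
    {"x": -0.002, "y": -0.006, "z": 0.09, "roll": 0, "hand": 0.005},
    {"x": -0.002, "y": -0.006, "z": 0.14, "roll": 0, "hand": 0.005},
    {"x": -0.002, "y": -0.006, "z": 0.175, "roll": 0, "hand": 0.005},
    {"x": -0.002, "y": -0.006, "z": 0.19, "roll": 0, "hand": 0.005},
    {"x": -0.002, "y": -0.006, "z": 0.196, "roll": 0, "hand": 0.005},
    {"x": -0.002, "y": -0.006, "z": 0.196, "roll": 0, "hand": 0.005},
    {"x": -0.002, "y": -0.006, "z": 0.196, "roll": 0, "hand": 0.005},
  ],
)

```text
t: 13.8
position: [0.473, -0.2915, 0.0641]
tcp_rot: [0.002, 0.674, 0.739, 0.0]
force: [0.3, -0.2, -2.3]
opening: 0.15
gripper_force: 60.3
```

Call:
step_arm(
  moves=[
    {"x": 0, "y": 0, "z": 0.002, "roll": 0, "hand": 0.005},
    {"x": 0, "y": 0, "z": 0.002, "roll": 0, "hand": 0.005},
    {"x": 0, "y": 0, "z": 0.002, "roll": 0, "hand": 0.005},
  ],
)

```text
t: 14.18
position: [0.4718, -0.2907, 0.0607]
tcp_rot: [0.0, 0.674, 0.739, -0.0]
force: [0.6, 0.5, -1.6]
opening: 0.149
gripper_force: 60.3
```

Call:
step_arm(
  moves=[
    {"x": 0, "y": 0, "z": 0.001, "roll": 0, "hand": 0.005},
    {"x": 0, "y": 0, "z": 0.001, "roll": 0, "hand": 0.005},
    {"x": 0, "y": 0, "z": 0.001, "roll": 0, "hand": 0.005},
  ],
)

```text
t: 14.55
position: [0.4717, -0.2906, 0.0595]
tcp_rot: [-0.0, 0.674, 0.739, -0.0]
force: [0.1, -0.1, -2.3]
opening: 0.155
gripper_force: 60.3
```

Call:
step_arm(
  moves=[
    {"x": 0, "y": 0, "z": 0.001, "roll": 0, "hand": 0.005},
    {"x": 0, "y": 0, "z": 0.001, "roll": 0, "hand": 0.005},
    {"x": 0, "y": 0, "z": 0.001, "roll": 0, "hand": 0.005},
  ],
)

```text
t: 14.92
position: [0.4717, -0.2906, 0.0585]
tcp_rot: [-0.0, 0.674, 0.739, -0.0]
force: [-0.2, -0.2, -1.7]
opening: 0.15
gripper_force: 60.3
```

Call:
step_arm(
  moves=[
    {"x": 0, "y": 0, "z": 0.001, "roll": 0, "hand": 0.005},
    {"x": 0, "y": 0, "z": 0.001, "roll": 0, "hand": 0.005},
    {"x": 0, "y": 0, "z": 0.001, "roll": 0, "hand": 0.005},
  ],
)

```text
t: 15.3
position: [0.4717, -0.2906, 0.0575]
tcp_rot: [-0.0, 0.674, 0.739, -0.0]
force: [-0.5, 0.4, -1.1]
opening: 0.153
gripper_force: 60.4
```

Call:
step_arm(
  moves=[
    {"x": 0, "y": 0, "z": 0.001, "roll": 0, "hand": 0.005},
    {"x": 0, "y": 0, "z": 0.001, "roll": 0, "hand": 0.005},
    {"x": 0, "y": 0, "z": 0.001, "roll": 0, "hand": 0.005},
  ],
)

```text
t: 15.68
position: [0.4718, -0.2906, 0.0574]
tcp_rot: [0.0, 0.674, 0.739, -0.0]
force: [-1.2, 1.8, 6.2]
opening: 0.152
gripper_force: 61.4
```

Contact comes at TCP z = 0.0574, just as predicted. I release slowly and rise.

Call:
step_arm(
  moves=[
    {"x": 0, "y": 0, "z": -0.001, "roll": 0, "hand": 0.016},
    {"x": 0, "y": 0, "z": -0.001, "roll": 0, "hand": 0.022},
    {"x": 0, "y": 0, "z": -0.001, "roll": 0, "hand": 0.04},
    {"x": 0, "y": 0, "z": -0.001, "roll": 0, "hand": 0.05},
    {"x": 0, "y": 0, "z": -0.001, "roll": 0, "hand": 0.05},
    {"x": 0, "y": 0, "z": -0.02, "roll": 0, "hand": 0.05},
    {"x": 0, "y": 0, "z": -0.06, "roll": 0, "hand": 0.05},
    {"x": 0, "y": 0, "z": -0.12, "roll": 0, "hand": 0.05},
  ],
)

```text
t: 16.68
position: [0.4702, -0.2894, 0.1757]
tcp_rot: [-0.003, 0.674, 0.739, -0.0]
force: [0.6, -1.2, 0.0]
opening: 0.591
gripper_force: 0.0
```

Call:
step_arm(
  moves=[
    {"x": 0, "y": 0, "z": -0.05, "roll": 0, "hand": 0.05},
    {"x": -0.06, "y": 0, "z": -0.1, "roll": 0, "hand": 0.05},
    {"x": -0.06, "y": 0, "z": -0.1, "roll": 0, "hand": 0.05},
    {"x": -0.06, "y": 0, "z": -0.1, "roll": 0, "hand": 0.05},
  ],
)

```text
t: 17.18
position: [0.4773, -0.351, 0.2767]
tcp_rot: [0.0, 0.675, 0.738, 0.0]
force: [0.8, 1.2, -0.2]
opening: 0.584
gripper_force: 0.0
```

```bash
python3 - <<'E'
from station import manip
from fit import *
W=snap(manip,'wrist','w9');S=snap(manip,'scene','s9'); D=snap(manip,'side','d9');st=manip.state();print(st['position'],st['force'],st['opening'])
f=lambda i,w,h:cv2.resize(i,(w,h),interpolation=cv2.INTER_CUBIC)
o=np.zeros((600,800,3),np.uint8)
o[:300,:400]=f(W['pixels'],400,300)
o[:300,400:]=f(D['pixels'][280:400,330:490],400,300)
o[300:,:400]=f(S['pixels'][130:250,230:390],400,300);o[300:,400:]=f(S['pixels'][225:345,330:490],400,300)
cv2.imwrite('pics/m9.png',o[:,:,::-1])
E
```

```text
[ 0.47610014 -0.34863551  0.27426352] [ 0.01301152  0.0741741  -0.88013532] 0.5824395681081724
```

View pics/m9.png

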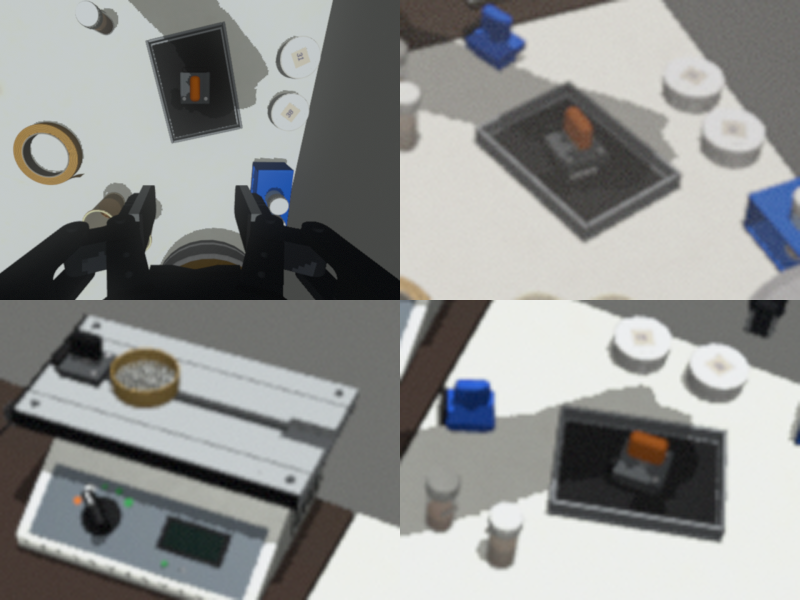

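The dog stands upright near the middle of the tray (wrist (195,88)), the sieve is in place at (145,377), and the selector points at the white dot (88,490). The gripper is clear, so I hand the job in.

```bash
python3 -c "
from station import manip
print(manip.finish_job())"
```

```text
the job is handed in; nothing more can be done
None
```

I handed the job in. The last pictures showed the selector at off, the orange dog upright in the grey tray and the sieve where it lay; the hand-in returned no verdict.

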